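# Put the mixed-up filters back in their own bins

## Robot

A 6-joint arm with a two-finger parallel gripper is mounted at the origin on the work surface. World frame = base frame: x ahead of the robot, y to its left, z up, the work surface at z = 0. Lengths are in m, angles in rad, forces in N, time in s.
With the tool pointing down it reaches from about 0.375 to 0.9 m from the base axis. Payload 3.1 kg.
Tool frame: the origin (TCP) lies on the centre line of the jaws, within the pads' length; the fingertips stand robot.tip_reach ahead of it and the grasp point (between the pads) lies 8 mm behind it (robot.tip_reach is the distance from the TCP to the fingertips, in m); z points along the fingers, y is the line along which they close (so a half turn about z gives the same grasp; the last joint's range is limited). The gripper opens to 87 mm and grips with 3 to 60 N. Pads are 19 mm wide; open, the fingers measure 117 mm over their backs; the gripper's body (75 mm by 190 mm) begins 51 mm behind the grasp point.
Start: joints at [-1.506, 0.527, 1.433, -0, 1.181, -0.178], TCP at [0.15, -0.607, 0.234] pointing down, gripper open.
Joint ranges: [-3.08, 3.08], [-0.75, 2.2], [0.22, 2.44], [-1.43, 4.57], [0, 2.65], [-2.85, 2.85]. Speed limits (rad/s): [2.79, 2.79, 3.14, 3.14, 3.14, 3.14].

## Interface

Orientations are given as a unit quaternion [x, y, z, w].
In Python, from rig import robot gives the robot as it stands.
- The arm moves only by the tool jog_arm, never from a script. Its argument "motion" is one flat list of numbers, 7 for each row, row after row: the shift along the tool's x, y, z scaled (see below), then the turn, a rotation vector about the tool's x, y, z scaled (see below), then the gripper's target within -1 to 1 (shut at 1, half-way at 0, fully open at -1). In form: [x, y, z, rx, ry, rz, hand, x, y, z, rx, ry, rz, hand, ...]. A call has 1 to 12 rows; each row shifts and turns the commanded pose from where the row before left it, along the tool's axes as they then stand; what a row does not reach is not made up. The controller multiplies each number of a shift by 4 cm and each number of a turn by 4 degrees. A row lasts 1/8 s, in which the tool goes at most 62.5 mm and 10.7 degrees, less where a joint would pass 70% of its speed; a pose out of reach is approached as far as the arm can. A call with a number of a shift or a turn outside -1 to 1 is refused whole. A call with a gripper value outside its range is refused whole. The fingers move at their own pace and stop on an object; "grip_force" is the grip in N (left out, the last holds). Time passes only in rows, so rows that do not move let the fingers close. It gives the time, the measured TCP pose, the force, the opening and the grip force at its end, in the units of the state.
- robot.get_obs(): the state, without advancing time (a new reading comes with each control period).
- robot.camera(name): name is "scene" or "top"; returns the picture (384x512x3 uint8, blue, green, red); there is no depth.
- robot.calibration(name): a dict with "fx", "fy", "cx", "cy" (pixels), "dist_coeffs" ([k1, k2, p1, p2, k3] as OpenCV has them; the pictures are not rectified), "R" (3x3) and "t" (3): a world point X has camera coordinates R X + t. Camera axes: x right, y down, z forward; pixel columns grow to the right and rows downward; lengths in m; the calibration is good to about 2 mm. A picture is of the moment at which its call begins. calibration takes no time and is no camera call.
- robot.hand_in(): hands the job in; it is judged then, once.
The state is a dict: "time": time; "q": joint angles; "joint_velocities": joint speeds; "joint_torque": joint torques, N m; "position": TCP position; "tool_rot": TCP orientation; "ft_force": force on the tool from outside, world axes, zero at the start; "moment": the same for the moment, N m; "grip_width": finger opening in m; "grip_force": force on a finger pad.
Only numpy, scipy, OpenCV 4.12 (cv2) and the standard library are available. Lean on these libraries where they do the work, as an engineer would, in place of code of your own. Each camera call takes 0.05 s, during which the arm holds its last target. There are 200 camera calls.

## Task

The four spin-on filters have been put back in each other's bins: get every filter into the bin whose label card has its own colour, standing upright on the bin's floor. Each bin takes only one, so park a filter out of the way meanwhile where you need to (the black mat is kept clear for that). Set the filters down, don't drop or topple them, and don't disturb the glass bowl.

Things in the scene. Friction and masses are not known exactly. Their poses are not given: they have to be found in the camera images.
- filter_red: Loose spin-on engine filter: an upright red can, 66 mm diameter, 104 mm tall over the small hexagon nut (25 mm wide, 8 mm high) on its closed top end; straight sides up to 86 mm; plain grey band round its lower half. About 0.25 to 0.5 kg. Origin at the centre of its underside, z up. At the start it stands in a bin of another colour.
- filter_blue: Loose spin-on engine filter: an upright blue can, 62 mm diameter, 110 mm tall over the small hexagon nut (25 mm wide, 8 mm high) on its closed top end; straight sides up to 92 mm; plain grey band round its lower half. About 0.25 to 0.5 kg. Origin at the centre of its underside, z up. At the start it stands in a bin of another colour.
- filter_yellow: Loose spin-on engine filter: an upright yellow can, 60 mm diameter, 100 mm tall over the small hexagon nut (25 mm wide, 8 mm high) on its closed top end; straight sides up to 82 mm; plain grey band round its lower half. About 0.25 to 0.5 kg. Origin at the centre of its underside, z up. At the start it stands in a bin of another colour.
- filter_white: Loose spin-on engine filter: an upright white can, 64 mm diameter, 106 mm tall over the small hexagon nut (25 mm wide, 8 mm high) on its closed top end; straight sides up to 88 mm; plain grey band round its lower half. About 0.25 to 0.5 kg. Origin at the centre of its underside, z up. At the start it stands in a bin of another colour.
- bin_red: Fixed dark steel shelf bin with a red label card, open on top, 94 x 94 mm outside, 88 x 88 mm inside, walls 3 mm thick, rim 48 mm high (30 mm on the label side), inner floor 3 mm above the bench; takes one filter. The card, 30 x 78 mm, lies on a sloping lip that reaches to 76 mm from the centre on the bin's +x side. Origin at the centre of its underside, z up, x towards the label.
- bin_blue: Fixed dark steel shelf bin with a blue label card, open on top, 94 x 94 mm outside, 88 x 88 mm inside, walls 3 mm thick, rim 48 mm high (30 mm on the label side), inner floor 3 mm above the bench; takes one filter. The card, 30 x 78 mm, lies on a sloping lip that reaches to 76 mm from the centre on the bin's +x side. Origin at the centre of its underside, z up, x towards the label.
- bin_yellow: Fixed dark steel shelf bin with a yellow label card, open on top, 94 x 94 mm outside, 88 x 88 mm inside, walls 3 mm thick, rim 48 mm high (30 mm on the label side), inner floor 3 mm above the bench; takes one filter. The card, 30 x 78 mm, lies on a sloping lip that reaches to 76 mm from the centre on the bin's +x side. Origin at the centre of its underside, z up, x towards the label.
- bin_white: Fixed dark steel shelf bin with a white label card, open on top, 94 x 94 mm outside, 88 x 88 mm inside, walls 3 mm thick, rim 48 mm high (30 mm on the label side), inner floor 3 mm above the bench; takes one filter. The card, 30 x 78 mm, lies on a sloping lip that reaches to 76 mm from the centre on the bin's +x side. Origin at the centre of its underside, z up, x towards the label.
- mat: Fixed flat black rubber counter mat, 120 x 120 x 4 mm, lying free on the bench among the bins: the clear spot for setting a filter aside. Origin at the centre of its underside, so its top is 4 mm above the origin.
- bowl: Loose glass sediment bowl (bystander, fragile) a small clear glass cup standing mouth up, with a copper-brown gasket ring on its rim: 56 mm diameter, 59 mm tall, 0.16 kg. Origin at the centre of its underside, z up.
Not all that is in view belongs to the job. There is more than one size of the filter_yellow; the one meant has the size given above.

How it is judged:
At the end, for the whole second after the job is handed in: Each filter stands upright (within about 6 degrees) on the floor of the bin with its own colour of card (within 22 mm of its centre in plan, underside within 6 mm of the bin's floor), released and at rest (horizontal distance between filter_red and bin_red below 0.022 m and z of filter_red in the frame of bin_red between -0.003 and 0.009 m and angle between each of filter_red, filter_blue, filter_yellow, filter_white's own z axis and vertical below 0.1 rad and linear speed of each of filter_red, filter_blue, filter_yellow, filter_white below 0.02 m/s and contact force between each of filter_red, filter_blue, filter_yellow, filter_white and the fingers below 0.3 N and horizontal distance between filter_blue and bin_blue below 0.022 m and z of filter_blue in the frame of bin_blue between -0.003 and 0.009 m and horizontal distance between filter_yellow and bin_yellow below 0.022 m and z of filter_yellow in the frame of bin_yellow between -0.003 and 0.009 m and horizontal distance between filter_white and bin_white below 0.022 m and z of filter_white in the frame of bin_white between -0.003 and 0.009 m); the robot touches nothing.
It fails at once if a filter is knocked over or laid down (tilted more than 40 degrees) (angle between any of filter_red, filter_blue, filter_yellow, filter_white's own z axis and vertical above 0.7 rad).
It fails at once if a filter is dropped or thrown (faster than 0.7 m/s while not in the gripper: a free fall of some 25 mm) ((linear speed of filter_red above 0.7 m/s and contact force between filter_red and the fingers below 0.2 N) or (linear speed of filter_blue above 0.7 m/s and contact force between filter_blue and the fingers below 0.2 N) or (linear speed of filter_yellow above 0.7 m/s and contact force between filter_yellow and the fingers below 0.2 N) or (linear speed of filter_white above 0.7 m/s and contact force between filter_white and the fingers below 0.2 N)).
It fails at once if the glass bowl is shifted more than 25 mm or tipped (distance of bowl from where it was at the start of the episode above 0.025 m or angle between bowl's own z axis and vertical above 0.4 rad).
It also fails if it takes over 128 s, if anything falls off the work surface, if the arm or the gripper's body presses on something with over 40 N, if the wrist force passes 120 N, or if a joint passes its speed limit or range.

## Working session

There is one attempt and no reset: what is moved stays moved. The work goes in short steps, Python scripts to look and compute and a tool call to move; the robot and the scene stay as the last step left them, time stands still between calls to the robot, and variables do not carry over. Pictures are saved under pics/ and viewed, at most 14 in all, crops included, and the job is handed in when it is done.

Besides the shell and the picture viewer there is one more tool, called after ">>>" as name(argument=value, ...), one argument or row to a line, values as JSON. jog_arm: Moves the arm, as the interface text tells. Shifts and turns lie within -1 to 1; 1 stands for 4 cm of shift or 4 degrees of turn. Its arguments: {"type":"object","properties":{"motion":{"type":"array","items":{"type":"number"}},"grip_force":{"type":"number"}},"required":["motion"]}

```bash
mkdir -p pics
python3 - <<'E'
from rig import robot
import cv2
for n in("top","scene"):
    cv2.imwrite(f"pics/{n}0.png",robot.camera(n)); c=robot.calibration(n); print(n,c)
print(robot.get_obs(),robot.tip_reach)
E
```

```text
top {'fx': 375.2666311545749, 'fy': 375.2666311545749, 'cx': 249.0112203262377, 'cy': 191.65905239141492, 'dist_coeffs': array([-0.06634501,  0.        ,  0.        ,  0.        ,  0.        ]), 'R': array([[ 0.00807023, -0.99916581,  0.04003198],
       [-0.99865444, -0.01010401, -0.05086464],
       [ 0.0512267 , -0.03956762, -0.99790292]]), 't': array([0.04743422, 0.50607659, 0.90550444])}
scene {'fx': 360.3607477411077, 'fy': 360.3607477411077, 'cx': 248.24681381028148, 'cy': 197.91573183659105, 'dist_coeffs': array([-0.04751952,  0.        ,  0.        ,  0.        ,  0.        ]), 'R': array([[-0.4069861 ,  0.91343167, -0.0022131 ],
       [ 0.79273264,  0.35200201, -0.49766409],
       [-0.45380313, -0.20429676, -0.86736702]]), 't': array([ 0.13395011, -0.41988701,  1.22692442])}
{'time': 0.1, 'q': array([-1.50652093e+00,  5.28371232e-01,  1.43375807e+00,  1.36249088e-05,
        1.18138746e+00, -1.78491945e-01]), 'joint_velocities': array([ 0.0015319 , -0.00478921, -0.00223925, -0.00129564, -0.000229  ,
       -0.00245851]), 'joint_torque': array([-4.61869713e-04, -4.40987027e+01, -1.77150822e+01,  6.35429774e-02,
        5.33907360e-02, -3.00231306e-05]), 'position': array([ 0.15023992, -0.60602957,  0.23267579]), 'tool_rot': array([ 9.92641898e-01,  1.21083183e-01,  6.12009733e-05, -9.60124621e-04]), 'ft_force': array([0.1919148 , 0.20119345, 0.12757374]), 'moment': array([ 0.0186157 , -0.01232328, -0.00855876]), 'grip_force': 0.0, 'grip_width': 0.08695812722296777} 0.011
```

View pics/top0.png

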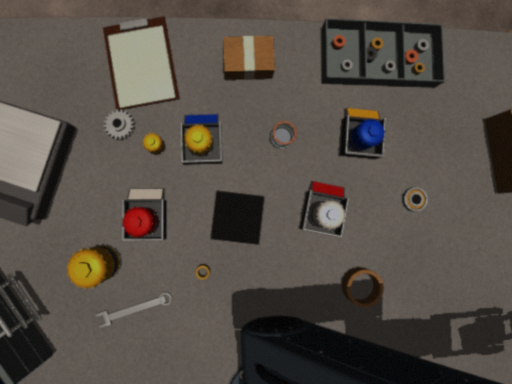

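View pics/scene0.png

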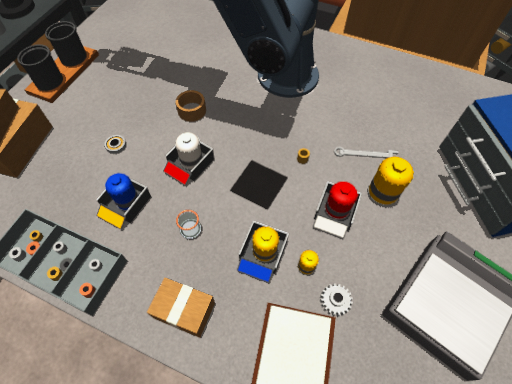

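The cards and contents are: blue-card bin (top view 201,140) holds yellow, yellow-card bin (365,135) holds blue, white-card bin (145,220) holds red, and red-card bin (327,212) holds white. The mat is at (238,217) and the bowl at (284,134). That makes two swaps. The yellow cans at (88,268) and (153,143) look like decoys.

```bash
cat > h.py <<'E'
import numpy as np, cv2
from scipy.optimize import minimize
from rig import robot
C={n:robot.calibration(n) for n in("top","scene")}
def proj(n,P):
    c=C[n];K=np.array([[c["fx"],0,c["cx"]],[0,c["fy"],c["cy"]],[0,0,1]])
    return cv2.projectPoints(np.float64(P).reshape(-1,1,3),cv2.Rodrigues(c["R"])[0],c["t"],K,c["dist_coeffs"])[0][:,0]
def ray(n,uv,z):
    c=C[n];K=np.array([[c["fx"],0,c["cx"]],[0,c["fy"],c["cy"]],[0,0,1]])
    p=cv2.undistortPoints(np.float64(uv).reshape(-1,1,2),K,c["dist_coeffs"])[:,0]
    d=np.c_[p,np.ones(len(p))]@c["R"]; o=-c["R"].T@c["t"]
    return o+d*((z-o[2])/d[:,2])[:,None]
def hsv(im): return cv2.cvtColor(im,cv2.COLOR_BGR2HSV)
def mask(im,col):
    h=hsv(im);H,S,V=[h[...,i].astype(int) for i in range(3)]
    if col=="red": return ((H<6)|(H>172))&(S>150)&(V>70)
    if col=="blue": return (H>105)&(H<128)&(S>130)&(V>50)
    if col=="yellow": return (H>15)&(H<32)&(S>150)&(V>80)
    return (S<55)&(V>140)
def blobs(m,lo=60):
    k,l,s,c=cv2.connectedComponentsWithStats(m.astype(np.uint8))
    return [(l==i,s[i],c[i]) for i in range(1,k) if s[i,4]>lo]
def blob_at(m,uv):
    return min(blobs(m,25),key=lambda b:np.hypot(*(b[2]-uv)))
D={"red":(.033,.104,.086),"blue":(.031,.110,.092),"yellow":(.030,.100,.082),"white":(.032,.106,.088)}
E
python3 - <<'E'
from h import *
T=cv2.imread("pics/top0.png");S=cv2.imread("pics/scene0.png")
for n,im in(("top",T),("scene",S)):
  for col in D:
    for b,s,c in blobs(mask(im,col)):
        print(n,col,c.round(1),s, ray(n,c,.08 if s[4]>300 else .025).round(3)[0,:2])
a=cv2.resize(T[85:300,60:440],None,fx=2.1,fy=2.1,interpolation=cv2.INTER_CUBIC);cv2.imwrite("pics/topc.png",a)
m=ray("top",[[217,192],[264,197],[259,243],[212,238],[284,134],[120,262]],.004);print(m.round(3))
E
```

```text
top red [327.7 188.9] [312 182  32  15 314] [ 0.51  -0.125]
top red [137.2 221.6] [123 207  30  31 709] [0.432 0.305]
top blue [200.6 118.7] [185 115  33   9 267] [0.681 0.172]
top blue [370.5 132. ] [357 119  28  28 574] [ 0.644 -0.228]
top yellow [377.   43.1] [372  38  11  11  78] [ 0.887 -0.27 ]
top yellow [362.6 113. ] [347 108  33  11 254] [ 0.704 -0.229]
top yellow [197.8 137.9] [185 125  27  27 576] [0.623 0.172]
top yellow [151.7 141.8] [143 133  19  19 270] [0.623 0.289]
top yellow [ 86.2 268.1] [  67  248   39   40 1186] [0.327 0.418]
top yellow [202.3 271.8] [196 265  14  14  87] [0.313 0.162]
top white [140.8  66.3] [ 109   27   66   80 3948] [0.789 0.307]
top white [248.4  52.6] [244  36  10  34 307] [0.826 0.059]
top white [ 23.8 145.3] [   0  104   59   87 3618] [0.603 0.57 ]
top white [120.5 124.8] [109 114  21  22 145] [0.664 0.366]
top white [145.2 193.6] [129 189  33  10 303] [0.495 0.288]
top white [331.1 214.1] [319 202  25  26 492] [ 0.453 -0.133]
top white [152.4 302.3] [139 297  26  11  90] [0.24 0.28]
scene red [176.3 172.6] [164 162  26  23 287] [ 0.517 -0.
[... 999 characters left out ...]
9  35  44 830] [0.836 0.101]
scene white [175.8  39.3] [  77    0  191  108 9665] [ 0.074 -0.381]
scene white [253.5 229.3] [     0     28    512    356 113662] [0.611 0.139]
scene white [142.   65.2] [127  57  28  16 144] [ 0.179 -0.464]
scene white [483.2 158.1] [467 137  39  43 214] [0.112 0.649]
scene white [456.3 193. ] [447 180  20  27 141] [0.266 0.591]
scene white [188.8 224. ] [183 221  13   7  65] [ 0.642 -0.027]
scene white [191.  231.2] [183 225  16  11  94] [ 0.657 -0.012]
scene white [293.9 347.9] [ 256  306   75   78 4688] [0.82 0.32]
[[ 0.504  0.13   0.004]
 [ 0.493  0.015  0.004]
 [ 0.38   0.026  0.004]
 [ 0.392  0.141  0.004]
 [ 0.651 -0.035  0.004]
 [ 0.331  0.365  0.004]]
```

View pics/topc.png

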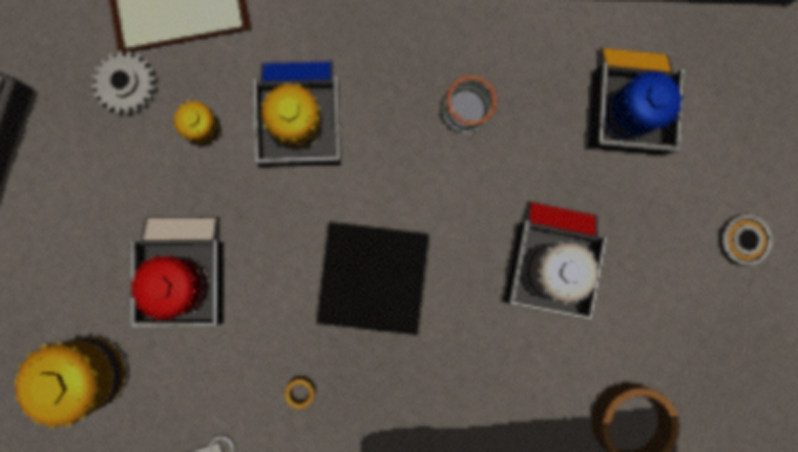

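The crop confirms each filter stands in its bin. I'll fit the filters by silhouette in both cameras, fit the bins from their rim corners, and overlay the result.

```bash
cat >> h.py <<'E'
def hullmask(n,x,y,r,parts,shape=(384,512),sc=4):
    a=np.linspace(0,2*np.pi,40);out=np.zeros((shape[0]*sc,shape[1]*sc),np.uint8)
    P=np.vstack([np.c_[x+k*np.cos(a),y+k*np.sin(a),0*a+z] for k,z in parts])
    q=cv2.convexHull(np.float32(proj(n,P)));cv2.fillPoly(out,[np.int32((q+.5)*sc)],1)
    return cv2.resize(out.astype(np.float32),shape[::-1],interpolation=cv2.INTER_AREA)
def fit(ims,col,x0,base,names=("top","scene"),rad=True):
    r0,H,s=D[col];ms={}
    for n in names:
        uv=proj(n,[[*x0,base+H*.8]])[0];ms[n]=cv2.morphologyEx(blob_at(mask(ims[n],col),uv)[0].astype(np.uint8),cv2.MORPH_CLOSE,np.ones((5,5)))
    def f(p):
        r=p[2] if rad else r0
        return sum(np.abs(hullmask(n,p[0],p[1],r,[(r,base+p[3]),(r,base+s),(.8*r,base+H-.010),(.0125,base+H)])-ms[n]).sum() for n in names)
    S=np.array([[*x0,r0,.045]]*5);S[1,0]+=.008;S[2,1]+=.008;S[3,2]+=.004;S[4,3]+=.01
    o=minimize(f,S[0],method="Nelder-Mead",options=dict(initial_simplex=S,xatol=1e-4,fatol=.1,maxiter=150))
    return o.x,o.fun,sum(m.sum() for m in ms.values())
E
cat > m.py <<'E'
from h import *
ims={n:cv2.imread(f"pics/{n}0.png") for n in C}
F={}
for col,x0 in dict(red=(.43,.305),blue=(.64,-.225),yellow=(.624,.173),white=(.452,-.132)).items():
    for names in (("top",),("scene",),("top","scene")):
        if col=="white" and names!=("top",): continue
        p,e,a=fit(ims,col,x0,.003,names);print(col,names,p.round(4),e.round(),a)
    F[col]=p
nut=dict(red=(140,222.1),yellow=(197.6,137.4),blue=(373.3,131.2),white=(331.9,214))
for c in nut: print("nut",c,ray("top",nut[c],.003+D[c][1])[0].round(4))
# back-left, back-right, front-left, front-right
B=dict(blue=[(257,163),(340,160),(253,80),(337,78)],yellow=[(599,145),(681,150),(603,68),(684,70)],white=[(133,326),(219,324),(133,241),(218,240)],red=[(511,303),(592,318),(521,222),(604,238)])
L=np.array([[-1,1],[-1,-1],[1,1],[1,-1]])*.0455
def corners(p,L): c,s=np.cos(p[2]),np.sin(p[2]);return p[:2]+L@np.array([[c,s],[-s,c]])
from scipy.optimize import least_squares
o={n:cv2.resize(ims[n],None,fx=3,fy=3,interpolation=cv2.INTER_CUBIC) for n in C}
for c,v in B.items():
    X=ray("top",np.array(v)/2.1+[60,85],.048)[:,:2]
    r=least_squares(lambda p:(corners(p,L)-X).ravel(),[*X.mean(0),0]);p=r.x
    m=blob_at(mask(ims["top"],c),proj("top",[[*corners(p,np.array([[.061,0]]))[0],.025]])[0])
    lab=(ray("top",m[2],.025)[0,:2]-p[:2]);
    print("bin",c,p.round(4),"res",np.abs(r.fun).max().round(4),"label d,ang",np.hypot(*lab).round(4),np.arctan2(lab[1],lab[0]).round(3))
    for n in C:
        for k,z in((.047,.048),(.044,.003)):
            q=proj(n,np.c_[corners(p,np.array([[-k,k],[-k,-k],[k,-k],[k,k]])),[z]*4]);cv2.polylines(o[n],[np.int32(q*3+1)],True,(0,255,0),1)
for c,p in F.items():
    for n in C:
        a=np.linspace(0,6.28,40);r,H,s=D[c]
        for k,z in((r,.003+s),(.0125,.003+H)):
            cv2.polylines(o[n],[np.int32(proj(n,np.c_[p[0]+k*np.cos(a),p[1]+k*np.sin(a),0*a+z])*3+1)],True,(255,0,255),1)
t=o["top"];cr=lambda n,x,y:o[n][y*3:y*3+80*3,x*3:x*3+80*3]
g=np.vstack([np.hstack([cr("top",*a) for a in((165,100),(325,95),(105,180))]),np.hstack([cr("top",290,170),cr("scene",225,215),cr("scene",85,160)])])
cv2.imwrite("pics/ov.png",g)
E
python3 m.py
```

```text
red ('top',) [0.4323 0.3055 0.0309 0.0545] 58.0 712
red ('scene',) [0.4327 0.3054 0.0326 0.045 ] 29.0 700
red ('top', 'scene') [0.4328 0.3056 0.0323 0.0459] 119.0 1412
blue ('top',) [ 0.6413 -0.2222  0.0312  0.0918] 31.0 577
blue ('scene',) [ 0.641  -0.2211  0.0309  0.0437] 28.0 679
blue ('top', 'scene') [ 0.6414 -0.2223  0.0306  0.044 ] 238.0 1256
yellow ('top',) [0.6243 0.1724 0.0293 0.0554] 33.0 577
yellow ('scene',) [0.6232 0.1739 0.0306 0.0499] 33.0 643
yellow ('top', 'scene') [0.6239 0.1734 0.0299 0.0503] 99.0 1220
white ('top',) [ 0.4521 -0.1334  0.0268  0.0591] 35.0 511
nut red [0.4322 0.292  0.107 ]
nut yellow [0.6199 0.1704 0.103 ]
nut blue [ 0.6391 -0.2219  0.113 ]
nut white [ 0.4531 -0.1275  0.109 ]
bin blue [0.6194 0.1669 0.051 ] res 0.0022 label d,ang 0.0621 0.078
bin yellow [ 0.6402 -0.2276 -0.0392] res 0.0037 label d,ang 0.0636 -0.018
bin white [0.4362 0.2983 0.0264] res 0.0021 label d,ang 0.0617 0.049
bin red [ 0.4534 -0.1278 -0.1587] res 0.0036 label d,ang 0.0614 -0.189
```

View pics/ov.png

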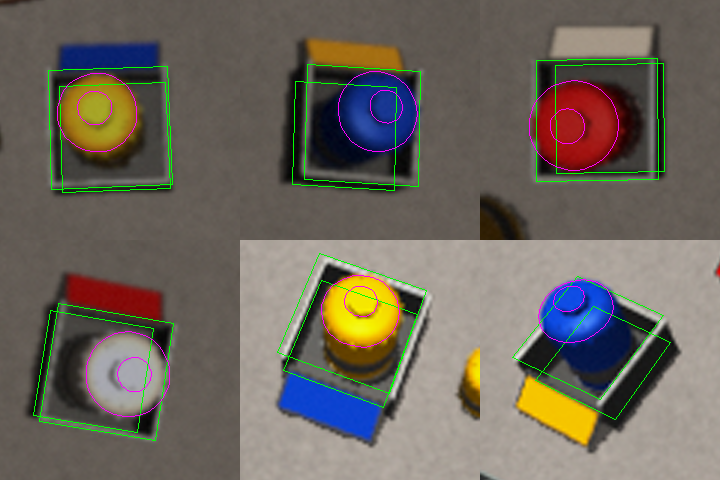

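Overlays line up within about 2–3 mm. The yellow can in the blue bin fits r≈30 mm, so it is the right one. First I turn the tool square to the world axes (13.9°) and move towards blue.

>>> jog_arm(
  motion=[0,0,0,0,0,0.87,-1,0,0,0,0,0,0.87,-1,0,0,0,0,0,0.87,-1,0,0,0,0,0,0.87,-1,0.5,-0.4,0,0,0,0,-1,1,-0.8,0,0,0,0,-1,1,-0.8,0,0,0,0,-1,1,-0.8,0,0,0,0,-1,1,-0.8,0,0,0,0,-1,1,-0.8,0,0,0,0,-1,1,-0.8,0,0,0,0,-1,0,0,0,0,0,0,-1],
  grip_force=25,
)

```text
time: 1.6
position: [0.4129, -0.3942, 0.2333]
tool_rot: [1.0, 0.003, -0.0, -0.001]
ft_force: [-0.2, -1.4, 0.6]
grip_width: 0.0871
grip_force: 0.0
```

>>> jog_arm(
  motion=[1,-0.75,0,0,0,0.08,-1,1,-0.75,0,0,0,0,-1,1,-0.75,0,0,0,0,-1,1,-0.75,0,0,0,0,-1,1,-0.75,0,0,0,0,-1,0.5,-0.4,0,0,0,0,-1,0.2,-0.15,0,0,0,0,-1,0,0,0.7,0,0,0,-1,0,0,0.7,0,0,0,-1,0,0,0,0,0,0,-1,0,0,0,0,0,0,-1],
)

```text
time: 2.98
position: [0.639, -0.229, 0.1785]
tool_rot: [1.0, -0.004, 0.0, 0.0]
ft_force: [-0.4, -0.2, 0.8]
grip_width: 0.0871
grip_force: 0.0
```

>>> jog_arm(
  motion=[0.06,-0.17,0,0,0,-0.08,-1,0,0,0.5,0,0,0,-1,0,0,0.5,0,0,0,-1,0,0,0,0,0,0,-1,0,0,0,0,0,0,-1],
)

```text
time: 3.6
position: [0.6424, -0.2211, 0.1389]
tool_rot: [1.0, 0.0, 0.001, 0.001]
ft_force: [0.9, 0.2, 0.5]
grip_width: 0.0871
grip_force: 0.0
```

Run:
```python
from rig import robot
import cv2
o=robot.get_obs();print(o["position"],o["tool_rot"].round(4))
n="scene";cv2.imwrite("pics/s1.png",cv2.resize(robot.camera(n)[90:290,20:300],None,fx=2.5,fy=2.5))
```

```text
[ 0.64244303 -0.22114406  0.13892554] [1.e+00 1.e-04 1.e-03 5.e-04]
```

View pics/s1.png

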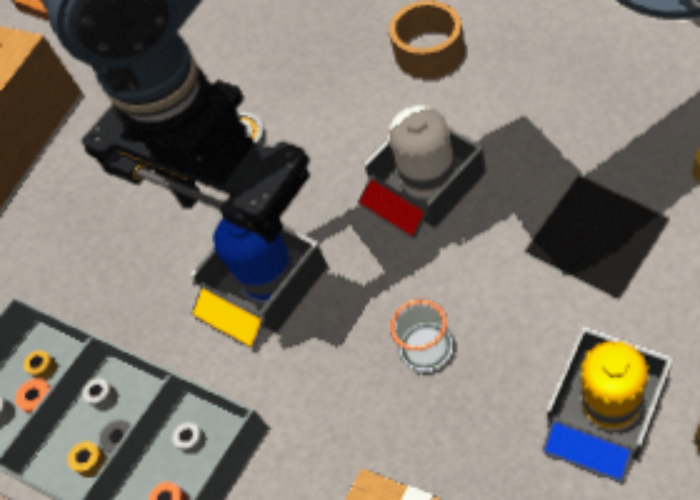

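The gripper sits centred over the blue can. Next I lower, close on it and lift.

>>> jog_arm(
  motion=[0,0,0.6,0,0,0,-1,0,0,0.6,0,0,0,-1,0,0,0.6,0,0,0,-1,0,0,0,0,0,0,-1,0,0,0,0,0,0,1,0,0,0,0,0,0,1,0,0,0,0,0,0,1,0,0,0,0,0,0,1,0,0,0,0,0,0,1,0,0,0,0,0,0,1,0,0,0,0,0,0,1,0,0,0,0,0,0,1],
  grip_force=30,
)

```text
time: 5.15
position: [0.6421, -0.2211, 0.0665]
tool_rot: [1.0, -0.0, 0.001, 0.0]
ft_force: [-0.3, 1.4, 5.2]
grip_width: 0.0616
grip_force: 30.0
```

>>> jog_arm(
  motion=[0,0,-0.3,0,0,0,1,0,0,-0.75,0,0,0,1,0,0,-0.8,0,0,0,1,0,0,-0.8,0,0,0,1,0,0,-0.6,0,0,0,1,-0.3,-0.45,0,0,0,0,1,-0.5,-0.75,0,0,0,0,1,-0.6,-0.9,0,0,0,0,1,-0.6,-0.9,0,0,0,0,1,-0.6,-0.9,0,0,0,0,1,-0.6,-0.9,0,0,0,0,1,-0.6,-0.9,0,0,0,0,1],
)

```text
time: 6.65
position: [0.4882, 0.0081, 0.1955]
tool_rot: [1.0, -0.0, -0.0, -0.0]
ft_force: [0.6, -0.2, -2.8]
grip_width: 0.0612
grip_force: 30.0
```

>>> jog_arm(
  motion=[-0.6,-0.9,0,0,0,0,1,-0.4,-0.6,0,0,0,0,1,-0.2,-0.25,0,0,0,0,1,0,0,0,0,0,0,1,0,0,0.6,0,0,0,1,0,0,0.7,0,0,0,1,0,0,0.6,0,0,0,1,0,0,0,0,0,0,1,0,0,0,0,0,0,1],
)

```text
time: 7.78
position: [0.4429, 0.0764, 0.12]
tool_rot: [1.0, -0.001, 0.001, 0.0]
ft_force: [0.1, 0.7, -3.3]
grip_width: 0.0615
grip_force: 30.0
```

>>> jog_arm(
  motion=[0,0,0.5,0,0,0,1,0,0,0.4,0,0,0,1,0,0,0.25,0,0,0,1,0,0,0.1,0,0,0,1,0,0,0,0,0,0,1,0,0,0.05,0,0,0,1,0,0,0,0,0,0,1,0,0,0,0,0,0,1],
)

```text
time: 8.78
position: [0.4417, 0.0771, 0.0677]
tool_rot: [1.0, -0.0, 0.0, 0.0]
ft_force: [-0.4, -0.3, -1.9]
grip_width: 0.0614
grip_force: 30.0
```

>>> jog_arm(
  motion=[0,0,0.02,0,0,0,1,0,0,0,0,0,0,0.2,0,0,0,0,0,0,-0.2,0,0,0,0,0,0,-1,0,0,0,0,0,0,-1,0,0,0,0,0,0,-1,0,0,0,0,0,0,-1,0,0,0,0,0,0,-1,0,0,-0.5,0,0,0,-1,0,0,-0.8,0,0,0,-1,0,0,-0.8,0,0,0,-1,0,0,0,0,0,0,-1],
)

```text
time: 10.28
position: [0.4432, 0.077, 0.1526]
tool_rot: [1.0, -0.0, 0.003, 0.0]
ft_force: [-0.3, -0.9, 0.6]
grip_width: 0.087
grip_force: 0.0
```

>>> jog_arm(
  motion=[0.5,-0.27,0,0,0,0,-1,0.9,-0.48,0,0,0,0,-1,0.9,-0.48,0,0,0,0,-1,0.9,-0.48,0,0,0,0,-1,0.9,-0.48,0,0,0,0,-1,0.42,-0.22,0,0,0,0,-1,0,0,0,0,0,0,-1,0,0,0,0,0,0,-1],
)

```text
time: 11.28
position: [0.6206, 0.173, 0.1493]
tool_rot: [1.0, -0.0, -0.002, 0.0]
ft_force: [0.7, -0.3, -0.2]
grip_width: 0.0871
grip_force: 0.0
```

>>> jog_arm(
  motion=[0.08,0,0.3,0,0,0,-1,0,0,0.6,0,0,0,-1,0,0,0.6,0,0,0,-1,0,0,0.4,0,0,0,-1,0,0,0.15,0,0,0,-1,0,0,0,0,0,0,-1,0,0,0,0,0,0,-1],
)

```text
time: 12.15
position: [0.6264, 0.1735, 0.0696]
tool_rot: [1.0, -0.0, 0.001, -0.0]
ft_force: [-0.9, -0.6, 0.7]
grip_width: 0.0868
grip_force: 0.0
```

>>> jog_arm(
  motion=[-0.06,0,0.08,0,0,0,-1,0,0,0,0,0,0,1,0,0,0,0,0,0,1,0,0,0,0,0,0,1,0,0,0,0,0,0,1,0,0,0,0,0,0,1,0,0,0,0,0,0,1,0,0,0,0,0,0,1,0,0,0,0,0,0,1],
)

```text
time: 13.28
position: [0.6233, 0.1736, 0.0656]
tool_rot: [1.0, -0.0, 0.0, -0.0]
ft_force: [-0.1, 1.3, 1.1]
grip_width: 0.0594
grip_force: 30.0
```

>>> jog_arm(
  motion=[0,0,-0.3,0,0,0,1,0,0,-0.75,0,0,0,1,0,0,-0.8,0,0,0,1,0,0,-0.8,0,0,0,1,0,0,-0.55,0,0,0,1,0,0.5,0,0,0,0,1,0.05,0.9,0,0,0,0,1,0.05,1,0,0,0,0,1,0.05,1,0,0,0,0,1,0.05,1,0,0,0,0,1,0.05,1,0,0,0,0,1,0.05,1,0,0,0,0,1],
)

```text
time: 14.78
position: [0.6333, -0.0851, 0.1917]
tool_rot: [1.0, -0.001, -0.002, -0.0]
ft_force: [0.9, -0.3, -2.4]
grip_width: 0.0595
grip_force: 30.0
```

>>> jog_arm(
  motion=[0.05,1,0,0,0,0,1,0.05,1,0,0,0,0,1,0,0.8,0,0,0,0,1,0,0.5,0,0,0,0,1,0,0.3,0,0,0,0,1,0,0,0,0,0,0,1,0,0,0,0,0,0,1,0,0,0,0,0,0,1],
)

```text
time: 15.78
position: [0.6392, -0.2252, 0.1936]
tool_rot: [1.0, 0.001, -0.0, -0.0]
ft_force: [-0.1, -0.9, -4.2]
grip_width: 0.0598
grip_force: 30.0
```

>>> jog_arm(
  motion=[0.02,0.04,0.4,0,0,0,1,0,0,0.7,0,0,0,1,0,0,0.7,0,0,0,1,0,0,0.6,0,0,0,1,0,0,0.4,0,0,0,1,0,0,0.2,0,0,0,1,0,0,0,0,0,0,1,0,0,0,0,0,0,1],
)

```text
time: 16.77
position: [0.6408, -0.2286, 0.0746]
tool_rot: [1.0, -0.0, 0.001, 0.001]
ft_force: [0.4, 0.1, -3.5]
grip_width: 0.0598
grip_force: 30.0
```

>>> jog_arm(
  motion=[0,0,0.1,0,0,0,1,0,0,0.07,0,0,0,1,0,0,0,0,0,0,1,0,0,0,0,0,0,1],
)

```text
time: 17.27
position: [0.64, -0.2282, 0.0668]
tool_rot: [1.0, -0.0, 0.0, 0.0]
ft_force: [0.2, 0.1, -3.5]
grip_width: 0.0597
grip_force: 30.0
```

>>> jog_arm(
  motion=[0,0,0.04,0,0,0,1,0,0,0,0,0,0,1,0,0,0,0,0,0,0.2,0,0,0,0,0,0,-0.2,0,0,0,0,0,0,-1,0,0,0,0,0,0,-1,0,0,0,0,0,0,-1,0,0,0,0,0,0,-1,0,0,-0.5,0,0,0,-1,0,0,-0.8,0,0,0,-1,0,0,-0.9,0,0,0,-1,0,0,0,0,0,0,-1],
)

```text
time: 18.77
position: [0.6427, -0.2296, 0.1584]
tool_rot: [1.0, -0.0, 0.004, 0.002]
ft_force: [0.5, -0.3, 1.2]
grip_width: 0.0871
grip_force: 0.0
```

>>> jog_arm(
  motion=[-0.3,-0.44,0,0,0,0,-1,-0.6,-0.9,0,0,0,0,-1,-0.6,-0.9,0,0,0,0,-1,-0.6,-0.9,0,0,0,0,-1,-0.6,-0.9,0,0,0,0,-1,-0.6,-0.9,0,0,0,0,-1,-0.6,-0.9,0,0,0,0,-1,-0.6,-0.9,0,0,0,0,-1,-0.3,-0.6,0,0,0,0,-1,-0.17,-0.3,0,0,0,0,-1,0,0,0,0,0,0,-1,0,0,0,0,0,0,-1],
)

```text
time: 20.27
position: [0.4423, 0.0768, 0.1532]
tool_rot: [1.0, -0.0, 0.001, 0.0]
ft_force: [0.7, -0.1, 0.2]
grip_width: 0.087
grip_force: 0.0
```

Run:
```python
from rig import robot
import cv2
cv2.imwrite("pics/s2.png",cv2.resize(robot.camera("scene")[90:290,60:380],None,fx=2.4,fy=2.4))
```

```text
(no output)
```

View pics/s2.png

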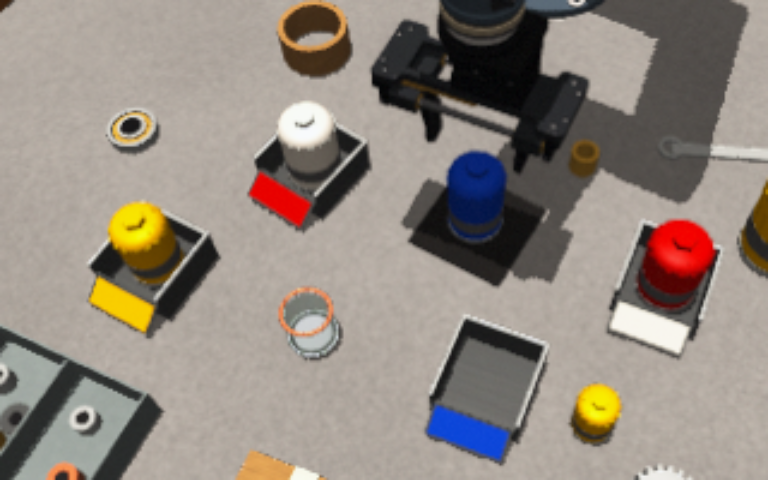

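Yellow stands upright in its bin and blue is upright on the mat under the open gripper. Now I grasp blue.

>>> jog_arm(
  motion=[0,0,0.4,0,0,0,-1,0,0,0.6,0,0,0,-1,0,0,0.6,0,0,0,-1,0,0,0.4,0,0,0,-1,0,0,0.14,0,0,0,-1,0,0,0,0,0,0,1,0,0,0,0,0,0,1,0,0,0,0,0,0,1,0,0,0,0,0,0,1,0,0,0,0,0,0,1,0,0,0,0,0,0,1,0,0,0,0,0,0,1],
)

```text
time: 21.82
position: [0.4416, 0.0774, 0.0681]
tool_rot: [1.0, -0.0, 0.001, 0.0]
ft_force: [-0.4, -1.1, 5.4]
grip_width: 0.0612
grip_force: 30.0
```

>>> jog_arm(
  motion=[0,0,0,0,0,0,1],
)

```text
time: 21.95
position: [0.4416, 0.0774, 0.0681]
tool_rot: [1.0, 0.0, 0.001, 0.0]
ft_force: [-0.1, -1.5, 5.3]
grip_width: 0.0612
grip_force: 30.0
```

>>> jog_arm(
  motion=[0,0,-0.3,0,0,0,1,0,0,-0.75,0,0,0,1,0,0,-0.8,0,0,0,1,0,0,-0.5,0,0,0,1,0,0,-0.2,0,0,0,1,0.4,-0.2,0,0,0,0,1,0.8,-0.4,0,0,0,0,1,0.9,-0.45,0,0,0,0,1,0.9,-0.45,0,0,0,0,1,0.8,-0.4,0,0,0,0,1,0.46,-0.24,0,0,0,0,1,0.2,-0.1,0,0,0,0,1],
)

```text
time: 23.45
position: [0.6195, 0.1675, 0.1682]
tool_rot: [1.0, 0.0, -0.001, 0.0]
ft_force: [-0.2, -0.1, -2.7]
grip_width: 0.0614
grip_force: 30.0
```

>>> jog_arm(
  motion=[0,0,0,0,0,0,1,0,0,0,0,0,0,1],
)

```text
time: 23.7
position: [0.6182, 0.1666, 0.1691]
tool_rot: [1.0, -0.0, -0.001, 0.0]
ft_force: [-1.1, 0.3, -3.1]
grip_width: 0.0618
grip_force: 30.0
```

>>> jog_arm(
  motion=[0.04,0,0.4,0,0,0,1,0,0,0.7,0,0,0,1,0,0,0.6,0,0,0,1,0,0,0.4,0,0,0,1,0,0,0.2,0,0,0,1,0,0,0.1,0,0,0,1,0,0,0.05,0,0,0,1,0,0,0,0,0,0,1,0,0,0,0,0,0,1],
)

```text
time: 24.82
position: [0.6216, 0.1671, 0.0722]
tool_rot: [1.0, -0.0, 0.001, -0.0]
ft_force: [1.3, -0.2, -2.2]
grip_width: 0.0617
grip_force: 30.0
```

>>> jog_arm(
  motion=[0,0,0.06,0,0,0,1,0,0,0.05,0,0,0,1,0,0,0,0,0,0,1,0,0,0,0,0,0,1],
)

```text
time: 25.32
position: [0.6213, 0.167, 0.0672]
tool_rot: [1.0, -0.0, 0.0, -0.0]
ft_force: [-0.2, 0.4, -2.1]
grip_width: 0.0615
grip_force: 30.0
```

>>> jog_arm(
  motion=[0,0,0.03,0,0,0,1,0,0,0,0,0,0,1,0,0,0,0,0,0,0.2,0,0,0,0,0,0,-0.2,0,0,0,0,0,0,-1,0,0,0,0,0,0,-1,0,0,0,0,0,0,-1,0,0,0,0,0,0,-1,0,0,-0.5,0,0,0,-1,0,0,-0.8,0,0,0,-1,0,0,-0.9,0,0,0,-1,0,0,0,0,0,0,-1],
)

```text
time: 26.82
position: [0.6241, 0.1674, 0.1589]
tool_rot: [1.0, -0.0, 0.005, -0.0]
ft_force: [0.5, -0.5, 0.6]
grip_width: 0.0872
grip_force: 0.0
```

>>> jog_arm(
  motion=[-0.4,-0.3,0,0,0,0,-1,-0.8,-0.6,0,0,0,0,-1,-0.9,-0.65,0,0,0,0,-1,-0.9,-0.65,0,0,0,0,-1,-0.9,-0.65,0,0,0,0,-1,-0.6,-0.45,0,0,0,0,-1,-0.2,-0.17,0,0,0,0,-1,0,0,0,0,0,0,-1,0,0,0,0,0,0,-1],
)

```text
time: 27.95
position: [0.4342, 0.3055, 0.1538]
tool_rot: [1.0, -0.0, 0.0, 0.0]
ft_force: [-0.1, -0.5, -0.2]
grip_width: 0.0876
grip_force: 0.0
```

Run:
```python
from rig import robot
import cv2,numpy as np
a=robot.camera("scene")[100:300,180:440];b=robot.camera("top")[110:310,50:310]
cv2.imwrite("pics/s3.png",cv2.resize(np.hstack([a,b]),None,fx=1.5,fy=1.5))
print(robot.get_obs()["position"])
```

```text
[0.43433853 0.30529293 0.15387035]
```

View pics/s3.png

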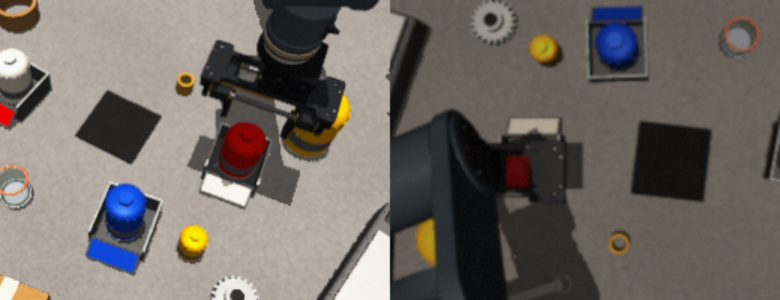

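Blue is upright in its bin and the gripper is centred over red. The big decoy is about 20 mm clear of the gripper body.

>>> jog_arm(
  motion=[-0.03,0,0.4,0,0,0,-1,0,0,0.6,0,0,0,-1,0,0,0.6,0,0,0,-1,0,0,0.4,0,0,0,-1,0,0,0.18,0,0,0,-1,0,0,0,0,0,0,-1,0,0,0,0,0,0,-1],
)

```text
time: 28.92
position: [0.4326, 0.3061, 0.0674]
tool_rot: [1.0, -0.0, 0.001, -0.0]
ft_force: [-0.4, -0.2, -0.6]
grip_width: 0.0871
grip_force: 0.0
```

>>> jog_arm(
  motion=[0,0,0,0,0,0,1,0,0,0,0,0,0,1,0,0,0,0,0,0,1,0,0,0,0,0,0,1,0,0,0,0,0,0,1,0,0,0,0,0,0,1,0,0,0,0,0,0,1],
)

```text
time: 29.8
position: [0.4321, 0.3056, 0.067]
tool_rot: [1.0, 0.0, 0.0, 0.0]
ft_force: [-0.7, -2.9, 5.9]
grip_width: 0.0652
grip_force: 30.0
```

>>> jog_arm(
  motion=[0,0,-0.3,0,0,0,1,0,0,-0.75,0,0,0,1,0,0,-0.8,0,0,0,1,0,0,-0.5,0,0,0,1,0,0,-0.2,0,0,0,1,0.05,0.4,0,0,0,0,1,0.05,0.8,0,0,0,0,1,0.05,1,0,0,0,0,1,0.05,1,0,0,0,0,1,0.05,1,0,0,0,0,1,0,0.8,0,0,0,0,1,0,0.49,0,0,0,0,1],
)

```text
time: 31.3
position: [0.4407, 0.084, 0.1676]
tool_rot: [1.0, -0.001, -0.002, 0.0]
ft_force: [0.2, 0.7, -3.5]
grip_width: 0.0652
grip_force: 30.0
```

>>> jog_arm(
  motion=[0,0.2,0,0,0,0,1,0,0,0,0,0,0,1,0,0,0.4,0,0,0,1,0,0,0.7,0,0,0,1,0,0,0.6,0,0,0,1,0,0,0.4,0,0,0,1,0,0,0.2,0,0,0,1,0,0,0.1,0,0,0,1,0,0,0,0,0,0,1,0,0,0,0,0,0,1],
)

```text
time: 32.55
position: [0.4425, 0.0783, 0.0733]
tool_rot: [1.0, -0.0, 0.001, 0.0]
ft_force: [0.7, 0.3, -3.3]
grip_width: 0.0654
grip_force: 30.0
```

Target z is 0.068 on the mat.

>>> jog_arm(
  motion=[0,0,0.07,0,0,0,1,0,0,0.05,0,0,0,1,0,0,0,0,0,0,1,0,0,0,0,0,0,1],
)

```text
time: 33.05
position: [0.4422, 0.0782, 0.0681]
tool_rot: [1.0, -0.0, 0.0, 0.0]
ft_force: [0.5, -0.0, -0.7]
grip_width: 0.0654
grip_force: 30.0
```

>>> jog_arm(
  motion=[0,0,0,0,0,0,0.2,0,0,0,0,0,0,-0.2,0,0,0,0,0,0,-1,0,0,0,0,0,0,-1,0,0,0,0,0,0,-1,0,0,0,0,0,0,-1,0,0,-0.5,0,0,0,-1,0,0,-0.8,0,0,0,-1,0,0,-0.9,0,0,0,-1,0,0,0,0,0,0,-1],
)

```text
time: 34.3
position: [0.4438, 0.0782, 0.1581]
tool_rot: [1.0, 0.0, 0.003, 0.0]
ft_force: [0.3, 0.7, -0.6]
grip_width: 0.0868
grip_force: 0.0
```

>>> jog_arm(
  motion=[0.05,0.4,0,0,0,0,-1,0.05,0.8,0,0,0,0,-1,0.05,1,0,0,0,0,-1,0.05,1,0,0,0,0,-1,0.05,1,0,0,0,0,-1,0,0.7,0,0,0,0,-1,0,0.37,0,0,0,0,-1,0,0,0,0,0,0,-1,0,0,0,0,0,0,-1],
)

```text
time: 35.42
position: [0.4513, -0.1316, 0.1555]
tool_rot: [1.0, 0.0, -0.001, -0.001]
ft_force: [-0.1, 0.7, 0.1]
grip_width: 0.0867
grip_force: 0.0
```

Run:
```python
from rig import robot
import cv2,numpy as np
a=robot.camera("scene")[100:260,100:360];b=robot.camera("top")[130:290,180:440]
cv2.imwrite("pics/s4.png",cv2.resize(np.hstack([a,b]),None,fx=1.5,fy=1.5))
print(robot.get_obs()["position"])
```

```text
[ 0.45159458 -0.13138333  0.15577847]
```

View pics/s4.png

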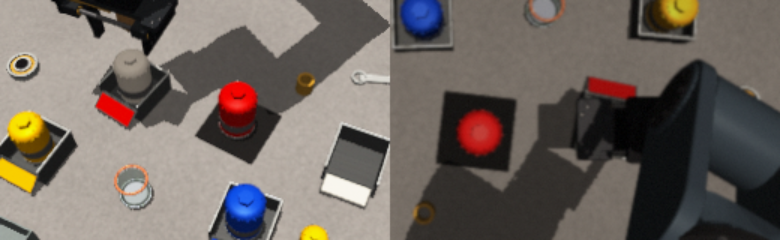

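```bash
python3 -c "
from h import *
print(ray('scene',[[187.5,140.8]],.107), proj('scene',[[.4521,-.1325,.109]]))"
```

```text
[[ 0.45871115 -0.1177763   0.107     ]] [[183.74077227 136.77620348]]
```

Run:
```python
from h import *
S=cv2.imread("pics/scene0.png");T=cv2.imread("pics/top0.png")
out=[]
for n,im,(x,y) in(("scene",S,(155,120)),("top",T,(295,175))):
    o=cv2.resize(im[y:y+70,x:x+70],None,fx=5,fy=5,interpolation=cv2.INTER_CUBIC);a=np.linspace(0,6.28,60)
    for yy,c in((-.1334,(255,0,255)),(-.126,(0,255,0))):
        for k,z in((.032,.091),(.0125,.109),(.032,.003)):
            q=proj(n,np.c_[.4521+k*np.cos(a),yy+k*np.sin(a),0*a+z]);cv2.polylines(o,[np.int32((q-[x,y])*5+2)],True,c,1)
    out.append(o)
cv2.imwrite("pics/w.png",np.hstack(out))
```

```text
(no output)
```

View pics/w.png

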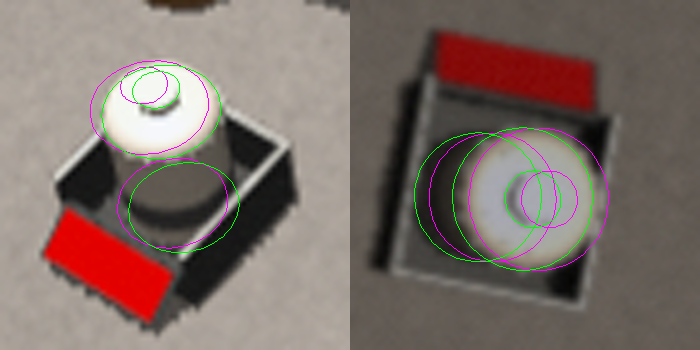

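The green outline (y = −0.126) is the one that matches, so I shift 5.5 mm and then grasp white.

>>> jog_arm(
  motion=[0.02,-0.14,0.3,0,0,0,-1,0,0,0.6,0,0,0,-1,0,0,0.6,0,0,0,-1,0,0,0.4,0,0,0,-1,0,0,0.25,0,0,0,-1,0,0,0,0,0,0,-1,0,0,0,0,0,0,-1],
)

```text
time: 36.4
position: [0.4531, -0.1269, 0.0703]
tool_rot: [1.0, 0.0, 0.0, 0.0]
ft_force: [-0.2, 0.4, 0.2]
grip_width: 0.0867
grip_force: 0.0
```

>>> jog_arm(
  motion=[0,0,0.02,0,0,0,1,0,0,0,0,0,0,1,0,0,0,0,0,0,1,0,0,0,0,0,0,1,0,0,0,0,0,0,1,0,0,0,0,0,0,1,0,0,0,0,0,0,1],
)

```text
time: 37.28
position: [0.4529, -0.1269, 0.0694]
tool_rot: [1.0, -0.0, 0.0, 0.0]
ft_force: [0.1, 1.9, 5.4]
grip_width: 0.0632
grip_force: 30.0
```

>>> jog_arm(
  motion=[0,0,-0.3,0,0,0,1,0,0,-0.75,0,0,0,1,0,0,-0.8,0,0,0,1,0,0,-0.8,0,0,0,1,0,0,-0.6,0,0,0,1,0,0,-0.15,0,0,0,1,0,0,0,0,0,0,1,0,0,0,0,0,0,1],
)

```text
time: 38.28
position: [0.4519, -0.1265, 0.204]
tool_rot: [1.0, -0.0, -0.001, -0.001]
ft_force: [-0.3, 0.5, -4.7]
grip_width: 0.0633
grip_force: 30.0
```

>>> jog_arm(
  motion=[0,-0.4,0,0,0,0,1,0,-0.8,0,0,0,0,1,-0.06,-1,0,0,0,0,1,-0.06,-1,0,0,0,0,1,-0.06,-1,0,0,0,0,1,-0.06,-1,0,0,0,0,1,-0.06,-1,0,0,0,0,1,-0.06,-1,0,0,0,0,1,-0.06,-1,0,0,0,0,1,0,-1,0,0,0,0,1,0,-0.8,0,0,0,0,1,0,-0.4,0,0,0,0,1],
)

```text
time: 39.78
position: [0.4347, 0.2909, 0.2044]
tool_rot: [1.0, 0.001, -0.001, 0.0]
ft_force: [-0.3, -0.2, -4.1]
grip_width: 0.0635
grip_force: 30.0
```

>>> jog_arm(
  motion=[0,-0.22,0,0,0,0,1,0,0,0,0,0,0,1,0,0,0,0,0,0,1],
)

```text
time: 40.15
position: [0.4359, 0.2969, 0.205]
tool_rot: [1.0, -0.001, -0.0, 0.0]
ft_force: [0.9, -0.1, -4.8]
grip_width: 0.0633
grip_force: 30.0
```

Lower 3.3 units and settle, then do the last few millimetres.

>>> jog_arm(
  motion=[0,-0.02,0.4,0,0,0,1,0,0,0.8,0,0,0,1,0,0,0.8,0,0,0,1,0,0,0.6,0,0,0,1,0,0,0.4,0,0,0,1,0,0,0.2,0,0,0,1,0,0,0.1,0,0,0,1,0,0,0,0,0,0,1,0,0,0,0,0,0,1],
)

```text
time: 41.28
position: [0.4365, 0.2989, 0.0738]
tool_rot: [1.0, -0.0, 0.001, -0.0]
ft_force: [-0.4, -0.2, -4.1]
grip_width: 0.0634
grip_force: 30.0
```

>>> jog_arm(
  motion=[0,0,0.06,0,0,0,1,0,0,0.05,0,0,0,1,0,0,0,0,0,0,1,0,0,0,0,0,0,1],
)

```text
time: 41.78
position: [0.4363, 0.2988, 0.0694]
tool_rot: [1.0, -0.0, 0.0, -0.0]
ft_force: [-0.9, 0.3, 5.3]
grip_width: 0.0631
grip_force: 30.0
```

>>> jog_arm(
  motion=[0,0,0,0,0,0,0.2,0,0,0,0,0,0,-0.2,0,0,0,0,0,0,-1,0,0,0,0,0,0,-1,0,0,0,0,0,0,-1,0,0,0,0,0,0,-1,0,0,-0.5,0,0,0,-1,0,0,-0.8,0,0,0,-1,0,0,-0.9,0,0,0,-1,0,0,0,0,0,0,-1],
)

```text
time: 43.02
position: [0.4379, 0.2995, 0.1592]
tool_rot: [1.0, -0.0, 0.003, -0.001]
ft_force: [-0.1, 0.4, -0.3]
grip_width: 0.0867
grip_force: 0.0
```

>>> jog_arm(
  motion=[0.05,0.4,0,0,0,0,-1,0.05,0.8,0,0,0,0,-1,0.05,1,0,0,0,0,-1,0,1,0,0,0,0,-1,0,1,0,0,0,0,-1,0,0.8,0,0,0,0,-1,0,0.52,0,0,0,0,-1,0,0,0,0,0,0,-1,0,0,0,0,0,0,-1],
)

```text
time: 44.15
position: [0.4412, 0.0778, 0.156]
tool_rot: [1.0, -0.0, -0.001, -0.0]
ft_force: [0.1, 0.1, -1.2]
grip_width: 0.0871
grip_force: 0.0
```

Down .156→.068 = 2.2 units.

>>> jog_arm(
  motion=[0.02,0,0.4,0,0,0,-1,0,0,0.6,0,0,0,-1,0,0,0.6,0,0,0,-1,0,0,0.4,0,0,0,-1,0,0,0.2,0,0,0,-1,0,0,0,0,0,0,-1,0,0,0,0,0,0,-1],
)

```text
time: 45.02
position: [0.4431, 0.0781, 0.0691]
tool_rot: [1.0, 0.0, 0.0, 0.0]
ft_force: [0.6, 0.1, -0.1]
grip_width: 0.0871
grip_force: 0.0
```

>>> jog_arm(
  motion=[0,0,0,0,0,0,1,0,0,0,0,0,0,1,0,0,0,0,0,0,1,0,0,0,0,0,0,1,0,0,0,0,0,0,1,0,0,0,0,0,0,1,0,0,0,0,0,0,1],
)

```text
time: 45.9
position: [0.443, 0.0779, 0.069]
tool_rot: [1.0, -0.0, 0.0, -0.0]
ft_force: [-0.7, 0.9, 5.4]
grip_width: 0.0652
grip_force: 30.0
```

>>> jog_arm(
  motion=[0,0,-0.3,0,0,0,1,0,0,-0.75,0,0,0,1,0,0,-0.8,0,0,0,1,0,0,-0.5,0,0,0,1,0,0,-0.2,0,0,0,1,0.05,0.4,0,0,0,0,1,0.05,0.8,0,0,0,0,1,0.05,1,0,0,0,0,1,0.05,1,0,0,0,0,1,0.05,0.9,0,0,0,0,1,0,0.7,0,0,0,0,1,0,0.35,0,0,0,0,1],
)

```text
time: 47.4
position: [0.4521, -0.1302, 0.1696]
tool_rot: [1.0, -0.001, -0.001, -0.0]
ft_force: [0.5, 0.0, -4.9]
grip_width: 0.0654
grip_force: 30.0
```

>>> jog_arm(
  motion=[0,0,0,0,0,0,1,0,0,0,0,0,0,1],
)

```text
time: 47.65
position: [0.4521, -0.1271, 0.1703]
tool_rot: [1.0, 0.0, -0.001, -0.001]
ft_force: [0.6, -0.3, -3.6]
grip_width: 0.0655
grip_force: 30.0
```

>>> jog_arm(
  motion=[0.02,0.02,0.4,0,0,0,1,0,0,0.7,0,0,0,1,0,0,0.6,0,0,0,1,0,0,0.4,0,0,0,1,0,0,0.2,0,0,0,1,0,0,0.1,0,0,0,1,0,0,0.04,0,0,0,1,0,0,0,0,0,0,1,0,0,0,0,0,0,1],
)

```text
time: 48.78
position: [0.4539, -0.1291, 0.0736]
tool_rot: [1.0, -0.0, 0.0, 0.0]
ft_force: [0.5, -0.1, -3.7]
grip_width: 0.0652
grip_force: 30.0
```

>>> jog_arm(
  motion=[0,0,0.08,0,0,0,1,0,0,0.05,0,0,0,1,0,0,0,0,0,0,1,0,0,0,0,0,0,1],
)

```text
time: 49.28
position: [0.4536, -0.129, 0.0681]
tool_rot: [1.0, -0.0, 0.0, 0.0]
ft_force: [-1.1, 0.3, 0.4]
grip_width: 0.0654
grip_force: 30.0
```

Red is in contact with the bin floor. Now I release, rise and move aside for a clear view.

>>> jog_arm(
  motion=[0,0,0,0,0,0,0.2,0,0,0,0,0,0,-0.2,0,0,0,0,0,0,-1,0,0,0,0,0,0,-1,0,0,0,0,0,0,-1,0,0,0,0,0,0,-1,0,0,-0.5,0,0,0,-1,0,0,-0.8,0,0,0,-1,0,0,-0.9,0,0,0,-1,0,0,-0.8,0,0,0,-1,0,0,-0.5,0,0,0,-1,0,0,0,0,0,0,-1],
)

```text
time: 50.78
position: [0.4545, -0.1294, 0.2093]
tool_rot: [1.0, -0.0, 0.002, 0.001]
ft_force: [-0.7, -0.2, -0.3]
grip_width: 0.0872
grip_force: 0.0
```

>>> jog_arm(
  motion=[-0.2,0.4,0,0,0,0,-1,-0.5,0.9,0,0,0,0,-1,-0.5,1,0,0,0,0,-1,-0.5,1,0,0,0,0,-1,-0.5,1,0,0,0,0,-1,-0.3,1,0,0,0,0,-1,0,0.6,0,0,0,0,-1,0,0.3,0,0,0,0,-1,0,0,0,0,0,0,-1,0,0,0,0,0,0,-1],
)

```text
time: 52.02
position: [0.3534, -0.3753, 0.2074]
tool_rot: [1.0, 0.0, -0.0, -0.001]
ft_force: [0.7, -0.4, -0.6]
grip_width: 0.0872
grip_force: 0.0
```

Run:
```python
from h import *
ims={n:robot.camera(n) for n in C};B=dict(red=(.4534,-.1278),blue=(.6194,.1669),yellow=(.6402,-.2276),white=(.4362,.2983))
for c in("red","blue","yellow"):
    p,e,a=fit(ims,c,B[c],.003,("scene",));print(c,p.round(4),(p[:2]-B[c]).round(4),e.round())
cv2.imwrite("pics/end.png",np.vstack([cv2.resize(ims["scene"][100:290,80:400],(600,356)),cv2.resize(ims["top"][90:260,100:420],(450,239))[:, :].copy() if 0 else cv2.resize(ims["top"][90:220,100:420],(600,244))]))
o=robot.get_obs();print(o["time"],o["position"],o["joint_velocities"].round(3))
```

```text
red [ 0.4537 -0.129   0.0329  0.0446] [ 0.0003 -0.0012] 32.0
blue [0.6211 0.1679 0.0312 0.0463] [0.0017 0.001 ] 32.0
yellow [ 0.6395 -0.2284  0.0298  0.0439] [-0.0007 -0.0008] 25.0
52.125 [ 0.35361964 -0.37557267  0.20778186] [-0.002 -0.005 -0.007 -0.002 -0.001 -0.   ]
```

View pics/end.png

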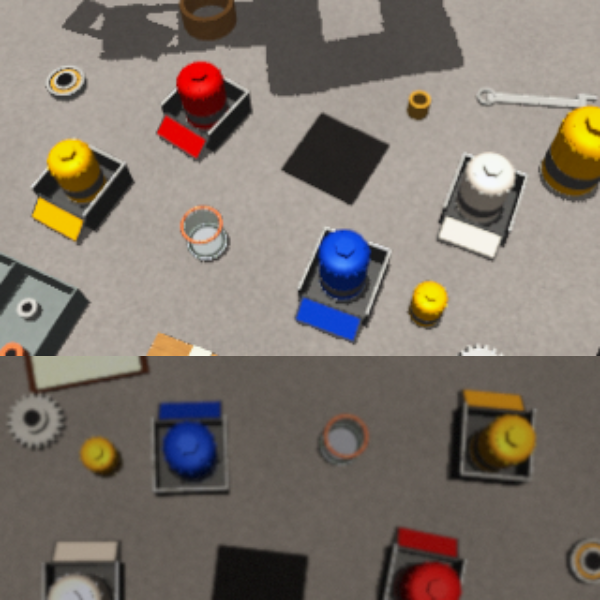

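All four filters stand upright in their own bins. Red, blue and yellow measure within 2 mm of centre, white is judged by eye, and the bowl looks undisturbed.

```bash
python3 -c "
from rig import robot
print(robot.hand_in())"
```

```text
the job is handed in; nothing more can be done
None
```

I handed the job in at about 52 s: all four filters stand upright in the bins of their own colour and the bowl looks undisturbed, though the hand-in returned no verdict to confirm it.

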